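Draw a bearing ball from the feeder and hold it ready over the press's bearing housing

ROBOT

A 7-joint arm with a two-finger parallel gripper is mounted at the origin on the work surface. World frame = base frame: x ahead of the robot, y to its left, z up, the work surface at z = 0. Lengths are in m, angles in rad, forces in N, time in s.
With the tool pointing down it reaches from about 0.425 to 0.925 m from the base axis. Payload 6.8 kg.
Tool frame: the origin (TCP) lies on the front face of the gripper's body, between the roots of the fingers; the fingertips stand 73 mm ahead of it and the grasp point (between the pads) lies 54 mm ahead of it (env.nose_length is the distance from the TCP to the fingertips, in m); z points along the fingers, y is the direction in which the jaws open and shut (so a half turn about z gives the same grasp; the last joint's range is limited). The gripper opens to 85 mm and grips with 20 to 120 N. Pads are 22 mm wide; open, the fingers measure 114 mm over their backs; the gripper's body (76 mm by 85 mm) begins 54 mm behind the grasp point. The pads swing forward as they close: fully open they stand 13 mm farther back than shut.
Start: joints at [-0.108, 0.477, 0.022, 1.555, -0.011, 1.109, -0.083], TCP at [0.675, 0, 0.304] pointing down, gripper open.
Joint ranges: [-2.96, 2.96], [-0.34, 2.1], [-1.41, 1.46], [0.24, 2.44], [-1.37, 4.51], [0.17, 1.92], [-2.96, 2.96]. Speed limits (rad/s): [2.39, 2.39, 3.14, 3.14, 3.14, 3.14, 3.14].

INTERFACE

Orientations are given as a unit quaternion [w, x, y, z].
In Python, from cell import env, kin, camera, calibration, job gives the robot as it stands. The module is installed in compiled form; this text tells all that it offers. Calls block until the motion is done:
- env.reach(position, orientation): joint-space move of the TCP to a pose.
- env.movel(position, velocity=0.15, rot=None, stop_force=None): straight line of the TCP; rot=None keeps the orientation; velocity is the mean speed in m/s. With stop_force (N) it stops when the force on the tool has changed by that much, and returns True; else False.
- env.goto_joints(angles): joint-space move.
- env.grip(opening, f_grip=None): finger opening in m; f_grip is the grip in N (None keeps the last); returns when the fingers have stopped.
- env.dwell(seconds).
- kin.inverse_kinematics(position, orientation): joint angles nearest the present ones, or None.
- env.get_state(): the state.
- camera(name): name is "scene" or "side" or "wrist"; returns (picture, depth): 480x640x3 uint8, blue, green, red; 480x640 float32, m along the optical axis (not along the pixel's ray), 0 where there is no reading.
- calibration(name): a dict with "fx", "fy", "cx", "cy" (pixels), "k1" (the pictures are not rectified: a ray, as slopes to the right and down, at radius r is drawn at 1 + k1 r^2 times it, then the intrinsics apply), "rvec" (rotation vector, rad) and "tvec" (3), from world to camera coordinates, as OpenCV has them. Camera axes: x right, y down, z forward; pixel columns grow to the right and rows downward; lengths in m; the calibration is good to about 2 mm. A picture is of the moment at which its call begins: read the wrist's pose just before it. calibration takes no time and is no camera call; for the wrist camera it gives the pose at the moment of the call.
A pose or a line that the arm cannot do raises env.PlanningError and nothing moves.
- job.job_done(): hands the job in, once; it reports no verdict.
The state is a dict: "time": time; "qpos": joint angles; "joint_velocities": joint speeds; "joint_torque": joint torques, N m; "tcp_pos": TCP position; "orientation": TCP orientation; "force": force on the tool from outside, world axes, zero at the start; "torque": the same for the moment, N m; "opening": finger opening in m.
Only numpy, scipy, OpenCV 4.12 (cv2) and the standard library are available. Lean on these libraries where they do the work, as an engineer would, in place of code of your own. Each camera call takes 0.05 s, during which the arm holds its last target.

TASK

Pull the ball feeder's sprung slide straight out until the black line across its blade stands at the mouth of the feeder (40 mm; not more than a centimetre past it), hold it there a moment so that the steel ball drops into the pocket of the tray below, then let the slide go fully home. Take the tray by its upright handle, draw it out from under the feeder and carry it, always close to level so that the ball stays in its pocket, to the round steel bearing housing. Finish while still holding the tray still and level with the pocket centred over the housing's bore, about 10 cm above its top and touching nothing; do not put it down or let go, and leave the mug, tape roll, wrench and jar where they are.

Things in the scene. Friction and masses are not known exactly. Their poses are not given: they have to be found in the camera images.
- feeder: ball feeder, fixed: grey head (x -22, its mouth, to +85; 52 wide; underside 42, top 60 above the bench) overhanging from a foot at its +x end (x +80 to +140), with a clear magazine tube 30 square, top at 85, on it. Origin on the bench below the tube's axis, where the ball drops; z up; slide comes out to -x, towards the robot within 15 degrees. Open below, in front and at both y sides.
- slide (a joint): travel of the feeder's sprung slide, m: 0 home, grows as pulled to the feeder's -x; 0.040: the black line on the blade is at the mouth and the blade's window is under the ball (it falls through at about 0.036 to 0.044); end stop 0.060. Spring pull about 3 N at home, 6.5 N at the line; let go, it returns by itself. Blade 36 wide, 6 thick, top 52 above the bench.
- slide_grip (a point): grip point of the slide: black upright post at the blade's front end, 16 (along the pull) by 12 (feeder's y), from 52 to 90 above the bench; the point is on its axis 73 above the bench. When home it is 70 mm in front (-x) of the feeder's origin, with 40 mm free between post and mouth. Axes as the feeder's.
- tray_grip (a point): grip point of the tray's black upright handle, 14 thick (tray x), 44 long (tray y), from 5 to 53 above the tray's underside; the point is mid-handle, 34 above the underside. Pocket is 80 mm to tray +y of it. At the start the pocket is under the feeder's drop axis and the handle on the feeder's -y side, within 10 degrees, 30 mm or more clear of the head.
- tray_pocket (a point): centre of the tray's ball pocket (round rim 36 inside, 44 outside, 7 high), 15 above the tray's underside, where the ball's centre lies. With the ball in, its top is 25 above the underside, so beneath the feeder's head (42) lift the tray at most about 12 mm; draw it 60 mm or more to its -y before raising it.
- ball_center (a point): centre of the steel ball, 20 diameter, 33 g; at the start in the magazine tube, resting on the blade, centre 62 above the bench
- housing_bore (a point): centre of the top rim of the bearing housing, fixed to the bench on the right of the work: dark steel hub 64 diameter, 50 high, 40 bore, on a flange of 110 diameter and 10 height. The point is 50 above the bench.
- mug: bystander: white mug, 80 diameter, 95 high; origin under its centre
- tape_roll: bystander: cardboard core ring, 90 diameter, 25 high, lying flat; origin under its centre
- wrench: bystander: wrench, 160 long, lying flat
- grease_jar: bystander: closed jar, 64 diameter, 70 high; origin under its centre
- tray: the tray: aluminium plate 56 (x) by 150 (y, from -120 to +30), 5 thick, about 0.2 kg, standing on the bench; z up; origin on its underside below the pocket's centre; axes as told for the handle (handle at y -80)
There are look-alikes about, which are no part of the job. There is more than one size of the tray; the one meant has the size given above.

How it is judged:
On the way, in this order (a step that is already met when the one before it is completed fails the run):
1. the slide is held with its line at the mouth (value of joint slide between 0.035 and 0.046 m), for 0.3 s.
2. the ball is in the tray's pocket and the slide is home again (value of joint slide below 0.004 m and distance between ball_center and tray_pocket below 0.014 m), for 0.1 s.
3. the tray is carried clear of the bench with the ball in it (height (world z) of tray_pocket above 0.08 m and contact force between tray and the fingers above 1 N and distance between ball_center and tray_pocket below 0.014 m), for 0.1 s.
At the end, for the whole second after the job is handed in: The fingers hold the tray, at rest and level within 7 degrees, its pocket within 25 mm horizontally of the housing's bore axis and 45 to 170 mm above the housing's top, the ball in the pocket, nothing but the gripper touching the tray; the feeder's slide is home (all of step 2 and horizontal distance between tray_pocket and housing_bore below 0.025 m and height (world z) of tray_pocket between 0.095 and 0.22 m and angle between tray_pocket's own z axis and vertical below 0.12 rad and linear speed of tray below 0.03 m/s and contact force between tray and the fingers above 1 N and contact force between tray and feeder below 0.1 N and contact force between tray and mug below 0.1 N and contact force between tray and tape_roll below 0.1 N and contact force between tray and wrench below 0.1 N and contact force between tray and grease_jar below 0.1 N); the arm keeps its last pose, push and grip.
It fails at once if the slide is pulled more than 13 mm past its line (value of joint slide above 0.053 m).
It fails at once if the tray is tipped more than 20 degrees (angle between tray_pocket's own z axis and vertical above 0.35 rad).
It fails at once if the mug, tape roll, wrench or jar is disturbed (moved over 30 mm) (distance of any of mug, tape_roll, wrench, grease_jar from where it was at the start of the episode above 0.03 m).
It also fails if it takes over 59 s, if anything falls off the work surface, if the arm or the gripper's body presses on something with over 40 N, if the wrist force passes 120 N, or if a joint passes its speed limit or range.

## Working session

There is one attempt and no reset: what is moved stays moved. The work goes in short steps, each a Python script; the robot and the scene stay as the last script left them, time stands still between calls to the robot, and variables do not carry over. Pictures are saved under pics/ and viewed, and the job is handed in when it is done.

```bash
mkdir -p pics; ls
python3 - <<'E'
from cell import env,kin,camera,calibration,job
import cv2,numpy as np
for n in ("scene","side","wrist"):
    im,d=camera(n); cv2.imwrite(f"pics/{n}0.png",im); np.savez(f"{n}0.npz",im=im,d=d,**calibration(n))
    print(n,calibration(n))
print(env.get_state())
E
```

```text
pics
scene {'fx': 610.1399852911584, 'fy': 610.1399852911584, 'cx': 322.8235709418799, 'cy': 234.92075439990688, 'k1': -0.20441082763144997, 'rvec': array([ 1.09683312,  2.59359594, -0.78127192]), 'tvec': array([ 0.44921038, -0.33345488,  1.7733984 ])}
side {'fx': 586.8918655052994, 'fy': 586.8918655052994, 'cx': 313.8468235888182, 'cy': 238.007860194211, 'k1': -0.15399365152665542, 'rvec': array([ 2.40964009, -0.15870987,  0.06405287]), 'tvec': array([-0.60705949,  0.113705  ,  1.57373905])}
wrist {'fx': 422.6504024139875, 'fy': 422.6504024139875, 'cx': 318.21177734755395, 'cy': 238.08870590933915, 'k1': -0.05702436985640558, 'rvec': array([-2.81159507e+00,  4.75163194e-04,  1.36106350e-03]), 'tvec': array([-0.67435229, -0.04141969,  0.38095968])}
{'time': 0.15, 'qpos': array([-0.10813313,  0.47761585,  0.02235586,  1.55622361, -0.01148616,
        1.1093067 , -0.08313096]), 'joint_velocities': array([ 0.00012092, -0.00195586,  0.00218628, -0.00579027, -0.0004539 ,
        0.00100406, -0.00249858]), 'joint_torque': array([ 1.55385478e-03, -5.96924365e+01,  1.60940632e+00, -2.81490952e+01,
        1.26662746e-02,  6.56643446e-03,  5.58682734e-05]), 'tcp_pos': array([6.74641224e-01, 1.44643798e-05, 3.03145711e-01]), 'orientation': array([-4.60953604e-04,  7.07100251e-01,  7.07112953e-01, -5.43395615e-04]), 'force': array([ 0.04163481, -0.22432964,  1.55659764]), 'torque': array([0.03947499, 0.00920484, 0.00177894]), 'opening': 0.08548177146118087}
```

View pics/scene0.png

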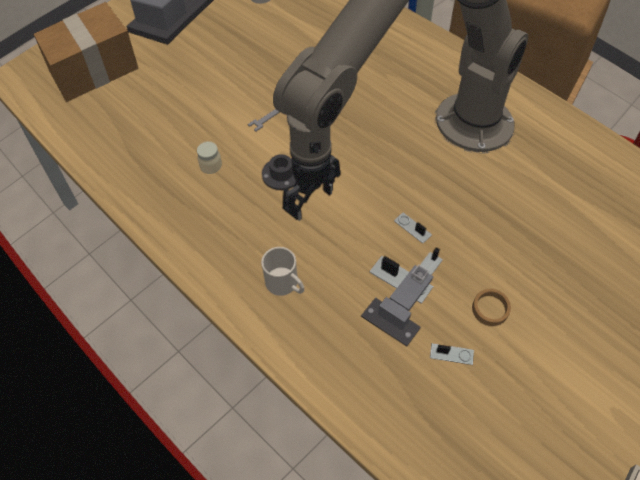

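View pics/side0.png

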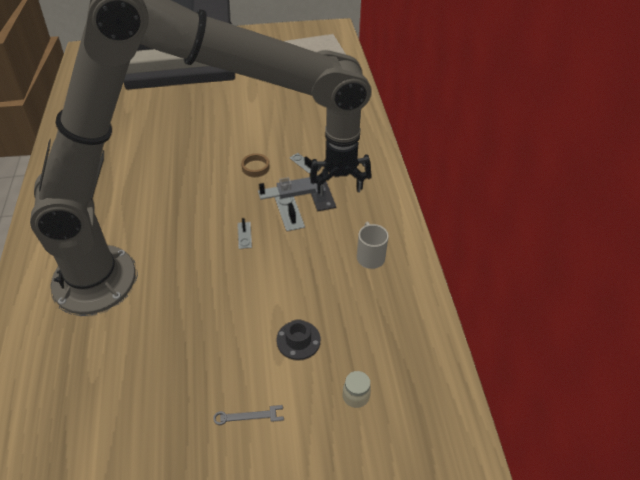

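View pics/wrist0.png

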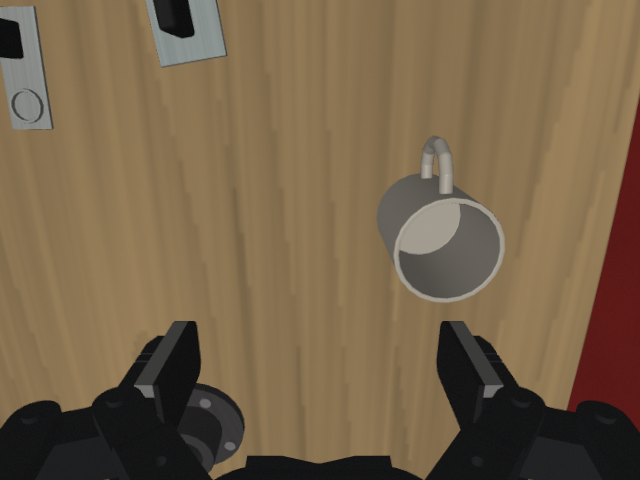

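Three trays appear in the scene picture: (412,227), (403,278) and (452,354). The one at (403,278) lies under the feeder and is the larger, which fits the description. I'll confirm it in enlarged crops.

```bash
cat > h.py <<'E'
import numpy as np,cv2
def ray(c,u,v):
    K=np.array([[c['fx'],0,c['cx']],[0,c['fy'],c['cy']],[0,0,1.]])
    p=cv2.undistortPoints(np.array([[[u,v]]],float),K,np.array([float(c['k1']),0,0,0]))[0,0]
    R=cv2.Rodrigues(np.array(c['rvec']))[0]; t=np.array(c['tvec'])
    return -R.T@t, R.T@np.array([p[0],p[1],1.])
def onz(c,u,v,z):
    o,d=ray(c,u,v); return o+d*(z-o[2])/d[2]
def dep(c,u,v,D):
    o,d=ray(c,u,v); return o+d*D[int(round(v)),int(round(u))]
def proj(c,P):
    K=np.array([[c['fx'],0,c['cx']],[0,c['fy'],c['cy']],[0,0,1.]])
    return cv2.projectPoints(np.atleast_2d(np.array(P,float)),np.array(c['rvec']),np.array(c['tvec']),K,np.array([float(c['k1']),0,0,0]))[0][:,0]
E
python3 - <<'E'
import cv2,numpy as np
im=cv2.imread("pics/scene0.png"); cv2.imwrite("pics/sc_f.png",cv2.resize(im[200:360,350:510],None,fx=3.75,fy=3.75,interpolation=cv2.INTER_CUBIC))
im=cv2.imread("pics/side0.png"); cv2.imwrite("pics/si_f.png",cv2.resize(im[130:270,220:400],None,fx=4.4,fy=4.28,interpolation=cv2.INTER_CUBIC))
E
```

```text
(no output)
```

View pics/sc_f.png

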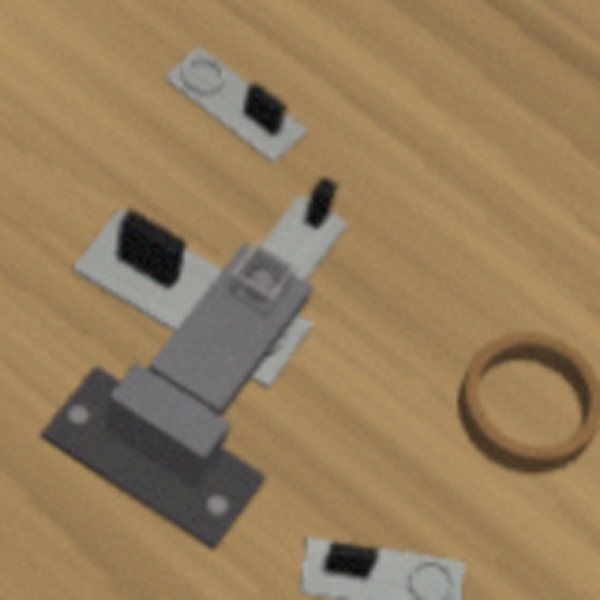

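View pics/si_f.png

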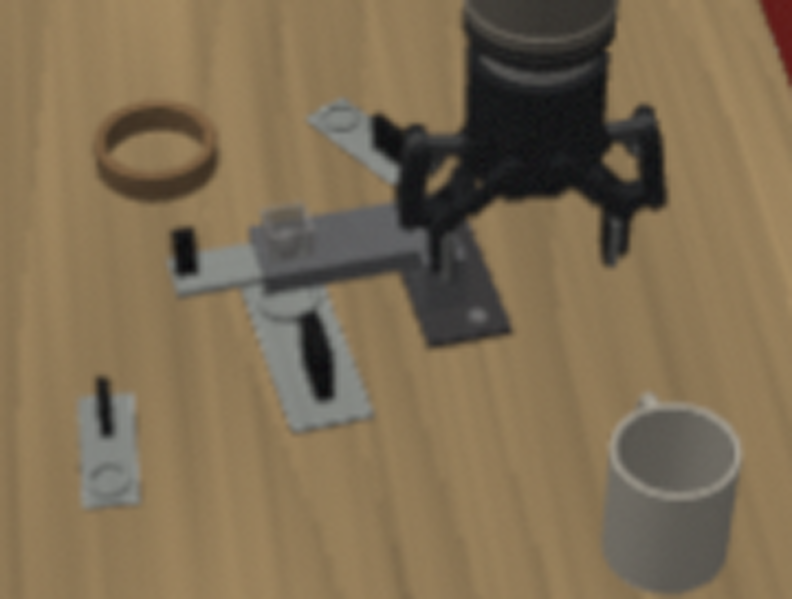

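Run:
```python
import numpy as np; from h import *
c=np.load("scene0.npz");s=np.load("side0.npz")
f=lambda u,v,z:onz(c,350+u/3.75,200+v/3.75,z).round(4)
g=lambda u,v,z:onz(s,220+u/4.4,130+v/4.28,z).round(4)
print("post top",f(328,183,.09),g(183,232,.09))
print("tube top",f(264,265,.085),g(285,212,.085))
print("foot corners",f(42,435,.0),f(213,548,0),g(430,346,0),g(511,330,0))
print("handle top",f(155,232,.053),g(308,316,.053),f(128,212,.053),f(184,252,.053))
print("tray corners",f(75,268,.005),f(120,212,.005),g(297,431,.005),g(373,414,.005))
print("bore",onz(s,299,333,.05), onz(c,281,162,.05))
print("mug",onz(c,281,262,.095),onz(s,373,235,.095),"small",f(205,75,.005),f(265,100,.03),"tape",onz(c,492,307,.02))
```

```text
post top [0.4811 0.2188 0.09  ] [0.4888 0.2191 0.09  ]
tube top [0.5526 0.2259 0.085 ] [0.5577 0.2355 0.085 ]
foot corners [0.6994 0.1802 0.    ] [0.6836 0.308  0.    ] [0.6479 0.1782 0.    ] [0.7048 0.1866 0.    ]
handle top [0.5649 0.1514 0.053 ] [0.5648 0.1653 0.053 ] [0.5656 0.1292 0.053 ] [0.5633 0.1743 0.053 ]
tray corners [0.5973 0.1159 0.005 ] [0.5446 0.1088 0.005 ] [0.55   0.1055 0.005 ] [0.6012 0.1145 0.005 ]
bore [ 0.54015014 -0.27082762  0.05      ] [ 0.53227438 -0.26447399  0.05      ]
mug [ 0.76335238 -0.01725513  0.095     ] [ 0.76794236 -0.0215308   0.095     ] small [0.4202 0.0782 0.005 ] [0.4228 0.1299 0.03  ] tape [0.47573233 0.3957828  0.02      ]
```

Run:
```python
from cell import env,kin,camera,calibration,job
import cv2,numpy as np
q=env.get_state()['orientation']; 
env.reach([0.53,0.12,0.30],[0,.70710678,.70710678,0])
c=calibration("wrist");im,d=camera("wrist"); cv2.imwrite("pics/wrist1.png",im); np.savez("wrist1.npz",im=im,d=d,**c)
s=env.get_state();print(s['time'],s['tcp_pos'],s['orientation'],s['force'])
```

```text
0.975 [0.53119059 0.11892835 0.30028505] [5.41115921e-04 7.07738779e-01 7.06473936e-01 3.24478637e-04] [ 0.59750933 -0.65230701  0.56705507]
```

View pics/wrist1.png

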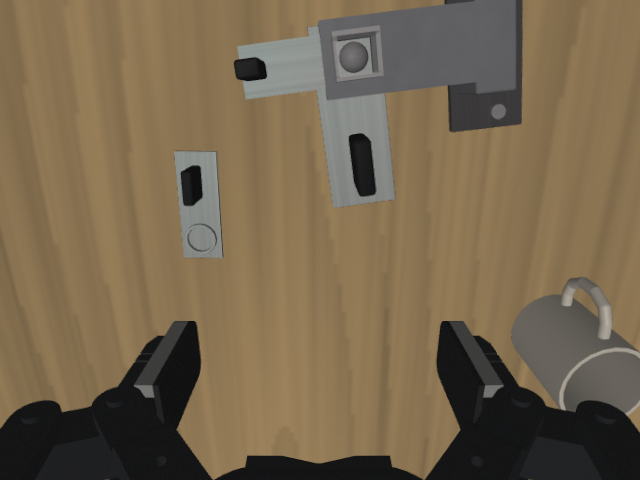

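Clear view: the post is at (250,69), the ball in the tube at (354,56), and the tray handle at (362,165). I'll enlarge to measure.

Run:
```python
import cv2,numpy as np
im=cv2.imread("pics/wrist1.png"); cv2.imwrite("pics/w1c.png",cv2.resize(im[0:216,225:513],None,fx=2.75,fy=2.75,interpolation=cv2.INTER_CUBIC))
```

```text
(no output)
```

View pics/w1c.png

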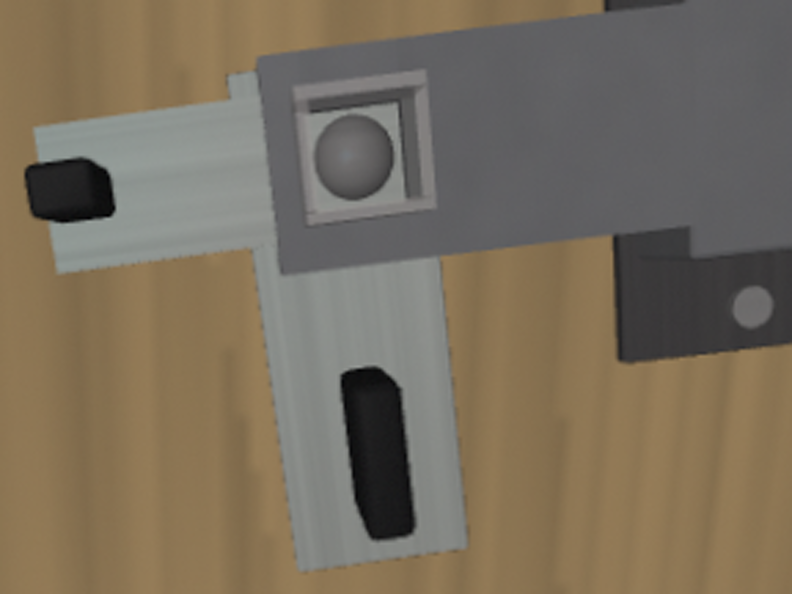

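Run:
```python
import numpy as np,cv2; from h import *
c=np.load("wrist1.npz");D=c['d'].astype(float)
K=np.array([[c['fx'],0,c['cx']],[0,c['fy'],c['cy']],[0,0,1.]])
vv,uu=np.mgrid[0:480,0:640]
p=cv2.undistortPoints(np.stack([uu,vv],-1).reshape(-1,1,2).astype(float),K,np.array([float(c['k1']),0,0,0])).reshape(480,640,2)
R=cv2.Rodrigues(c['rvec'])[0]
P=(np.dstack([p,np.ones_like(D)])*D[...,None]-c['tvec'])@R
im=c['im']; dark=im.max(2)<45
def rep(n,box,z0,z1,m=None):
    u0,v0,u1,v1=box; s=np.zeros_like(dark); s[v0:v1,u0:u1]=1
    s&=(P[...,2]>z0)&(P[...,2]<z1)&(D>0)
    if m is not None: s&=m
    q=P[s]; r=cv2.minAreaRect((q[:,:2]*1000).astype(np.float32)) if len(q)>3 else None
    print(n,len(q),q.mean(0).round(4) if len(q) else '',r)
rep("posttop",(225,50,275,90),.085,.097,dark)
rep("handletop",(340,125,385,205),.048,.058,dark)
rep("head",(310,0,480,105),.055,.066)
rep("tube",(325,15,390,85),.080,.091)
rep("tray",(300,95,400,215),.001,.011,~dark)
rep("blade",(230,30,325,105),.047,.057)
for n,u,v,z in[("tray -y corners",225+300/2.75,571/2.75,.005),("",225+467/2.75,548/2.75,.005),("tubeTL",225+292/2.75,87/2.75,.085),("TR",225+427/2.75,70/2.75,.085),("BL",225+307/2.75,227/2.75,.085),("BR",225+437/2.75,208/2.75,.085),("mouth1",225+258/2.75,58/2.75,.06),("mouth2",225+281/2.75,272/2.75,.06),("ball",354,56,.062),("bladefront",225+34/2.75,127/2.75,.052),("",225+57/2.75,272/2.75,.052)]:
    print(n,onz(c,u,v,z).round(4))
```

```text
posttop 479 [0.487  0.2192 0.0896] ((486.6959228515625, 219.3053741455078), (15.43555736541748, 11.602960586547852), 7.182473182678223)
handletop 985 [0.5653 0.1513 0.0527] ((565.5585327148438, 150.7450408935547), (13.072049140930176, 42.74214172363281), 8.416942596435547)
head 10382 [0.5934 0.233  0.0602] ((588.3047485351562, 231.765625), (109.9736099243164, 56.920021057128906), 5.867473125457764)
tube 948 [0.5569 0.2286 0.0849] ((556.1577758789062, 228.0033416748047), (30.145998001098633, 30.014148712158203), 7.509315013885498)
tray 6177 [0.5624 0.1594 0.0048] ((559.1163940429688, 151.33274841308594), (88.18113708496094, 103.1187744140625), 0.10195609927177429)
blade 3984 [0.5082 0.2222 0.0521] ((505.1142578125, 222.2799072265625), (58.747764587402344, 37.75753402709961), 7.295677661895752)
tray -y corners [0.5454 0.1069 0.005 ]
 [0.5993 0.1145 0.005 ]
tubeTL [0.5392 0.2407 0.085 ]
TR [0.5695 0.2443 0.085 ]
BL [0.5429 0.2106 0.085 ]
BR [0.573  0.2148 0.085 ]
mouth1 [0.5317 0.2505 0.06  ]
mouth2 [0.5375 0.2002 0.06  ]
ball [0.5555 0.2284 0.062 ]
bladefront [0.4748 0.2359 0.052 ]
 [0.479  0.2004 0.052 ]
```

```bash
cat >> h.py <<'E'
from scipy.spatial.transform import Rotation as Ro
def ori(deg):
    b=Ro.from_quat([.70710678,.70710678,0,0])
    q=(Ro.from_euler('z',deg,degrees=True)*b).as_quat()
    return [q[3],q[0],q[1],q[2]]
def st(env,n=''):
    s=env.get_state(); print(n,round(s['time'],2),s['tcp_pos'].round(4),s['force'].round(2),round(s['opening'],4))
    return s
E
python3 - <<'E'
from cell import env,kin,camera,calibration,job
import cv2,numpy as np; from h import *
o=ori(7.3)
env.grip(0.042,20)
env.reach([0.4867,0.2193,0.19],o); st(env,'above')
env.movel([0.4867,0.2193,0.131],0.1); st(env,'down')
env.dwell(0.1); st(env)
for n in("wrist","side","scene"):
    im,d=camera(n); cv2.imwrite(f"pics/{n}2.png",im)
a=cv2.imread("pics/side2.png")[130:270,220:400];b=cv2.imread("pics/scene2.png")[200:360,350:510]
cv2.imwrite("pics/m2.png",np.hstack([cv2.resize(a,(400,320),interpolation=2),cv2.resize(b,(320,320),interpolation=2)]))
E
```

```text
above 2.14 [0.4877 0.2186 0.1907] [0.32 0.03 0.62] 0.0418
down 2.88 [0.4872 0.2192 0.1315] [-0.09  0.17 -0.17] 0.0423
 2.98 [0.4873 0.2195 0.1318] [-0.1  -0.14 -0.19] 0.0419
```

View pics/wrist2.png

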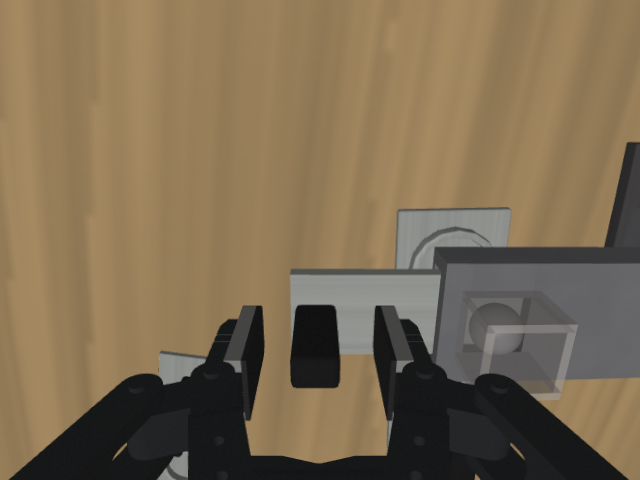

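View pics/m2.png

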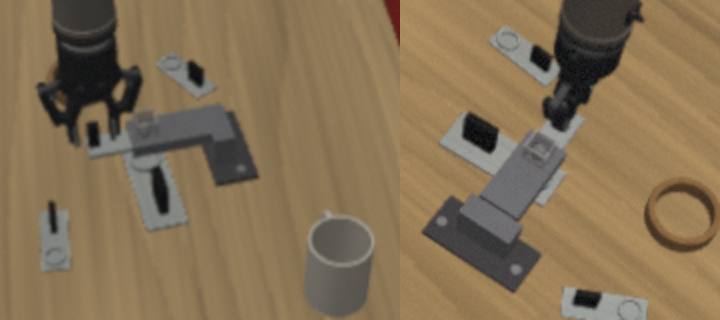

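The post at (315,345) stands centred between the pads. Next: grip, pull 40 mm and hold.

Run:
```python
from cell import env,kin,camera,calibration,job
import cv2,numpy as np; from h import *
env.grip(0.0,30); s0=st(env,'grip')
a=np.deg2rad(7.3); d=-np.array([np.cos(a),np.sin(a),0])
h=np.array([0.4867,0.2193,0.131])
env.movel(list(h+d*0.040),0.05); s=st(env,'pulled')
print('travel',(s['tcp_pos']-h)@d,(s['tcp_pos']-s0['tcp_pos'])@d)
env.dwell(0.5); s=st(env,'held'); print('travel',(s['tcp_pos']-h)@d)
for n in("wrist","side","scene"):
    im,_=camera(n); cv2.imwrite(f"pics/{n}3.png",im)
a=cv2.imread("pics/side3.png")[130:270,220:400];b=cv2.imread("pics/scene3.png")[200:360,350:510]
cv2.imwrite("pics/m3.png",np.hstack([cv2.resize(a,(400,320),interpolation=2),cv2.resize(b,(320,320),interpolation=2)]))
```

```text
grip 3.48 [0.4864 0.2193 0.1313] [-2.56 -1.21  5.7 ] 0.0154
pulled 4.42 [0.448  0.2145 0.1313] [ 5.56 -0.33 -1.86] 0.0155
travel 0.039020363942127274 0.03869863949346829
held 4.92 [0.4481 0.2145 0.1313] [ 5.41  0.69 -3.33] 0.0155
travel 0.03889625616784272
```

View pics/wrist3.png

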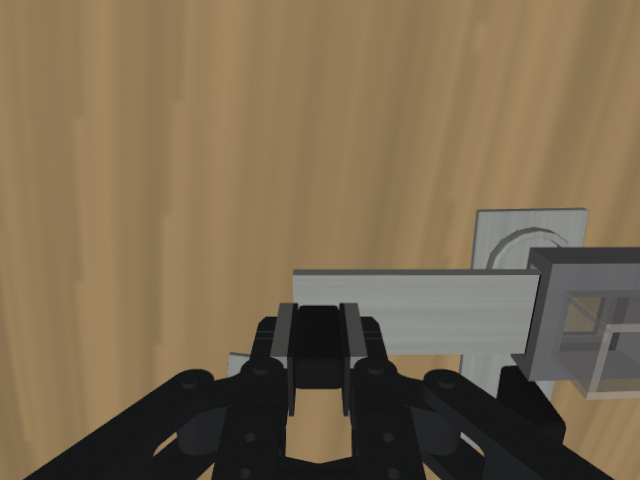

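View pics/m3.png

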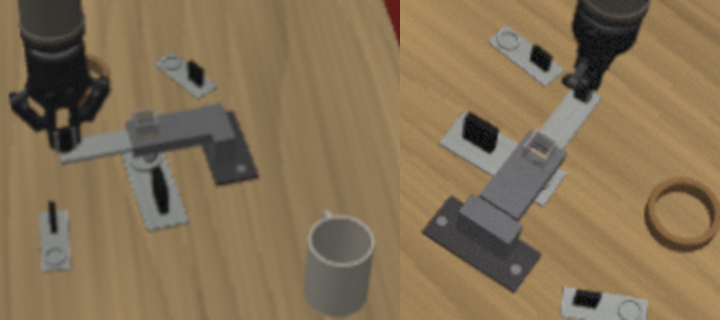

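The ball has gone from the tube and the blade's dark line edge is at the mouth (about (538,310)). Travel is 39 mm. Now I'll let it home and look from above.

Run:
```python
from cell import env,kin,camera,calibration,job
import cv2,numpy as np; from h import *
env.movel([0.4867,0.2193,0.131],0.06); st(env,'back')
env.grip(0.042); st(env,'open')
env.movel([0.4867,0.2193,0.19],0.15)
env.reach([0.545,0.12,0.27],ori(7.7)); env.dwell(.1); st(env)
c=calibration("wrist");im,d=camera("wrist"); cv2.imwrite("pics/wrist4.png",im); np.savez("wrist4.npz",im=im,d=d,**c)
for n in("side","scene"):
    im,_=camera(n); cv2.imwrite(f"pics/{n}4.png",im)
a=cv2.imread("pics/side4.png")[130:270,220:400];b=cv2.imread("pics/scene4.png")[200:360,350:510]
cv2.imwrite("pics/m4.png",np.hstack([cv2.resize(a,(400,320),interpolation=2),cv2.resize(b,(320,320),interpolation=2)]))
```

```text
back 5.89 [0.4864 0.2194 0.1313] [ 0.4  -0.83  7.91] 0.0153
open 6.27 [0.4862 0.2192 0.1306] [-0.91 -0.47  0.72] 0.0416
 7.53 [0.5437 0.1212 0.2684] [ 0.4   0.35 -0.71] 0.0419
```

View pics/wrist4.png

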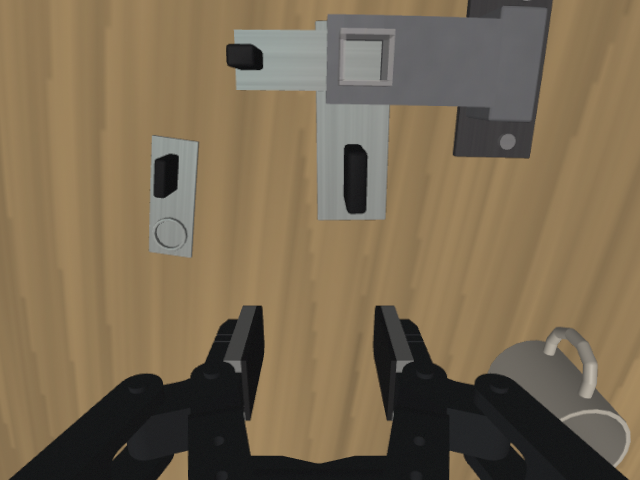

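View pics/m4.png

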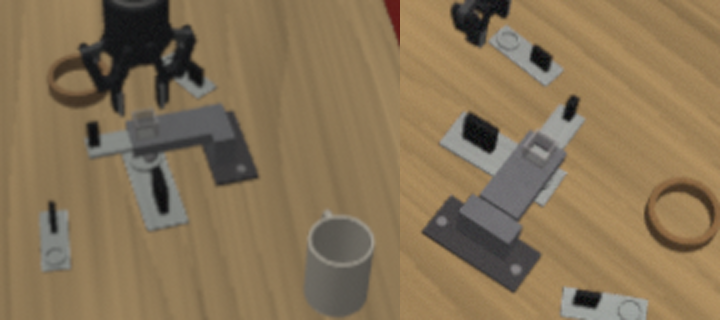

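The tube is empty, the slide is home, and the tray is aligned with the hand. I'll recheck the handle position, then grasp.

Run:
```python
from cell import env,kin,camera,calibration,job
import cv2,numpy as np; from h import *
c=np.load("wrist4.npz");D=c['d'];im=c['im']
q=np.array([dep(c,u,v,D) for v in range(135,220) for u in range(335,375) if im[v,u].max()<45])
q=q[(q[:,2]>.048)&(q[:,2]<.058)]; r=cv2.minAreaRect((q[:,:2]*1000).astype(np.float32)); print(r)
x,y=np.array(r[0])/1000
assert abs(x-.5655)<.005 and abs(y-.1508)<.006
print(x,y)
env.movel([x,y,0.16],0.2); env.movel([x,y,0.090],0.1); env.dwell(.1); s=st(env,'down')
env.grip(0.0,80); st(env,'grip')
im,d=camera("wrist"); cv2.imwrite("pics/wrist5.png",im)
```

```text
((565.6394653320312, 150.82568359375), (13.029471397399902, 42.25089645385742), 9.017547607421875)
0.5656394653320312 0.15082568359375
down 9.36 [0.5662 0.151  0.0908] [0.21 0.42 0.55] 0.0419
grip 9.72 [0.566  0.1509 0.0906] [-1.53 -0.04  5.3 ] 0.0132
```

View pics/wrist5.png

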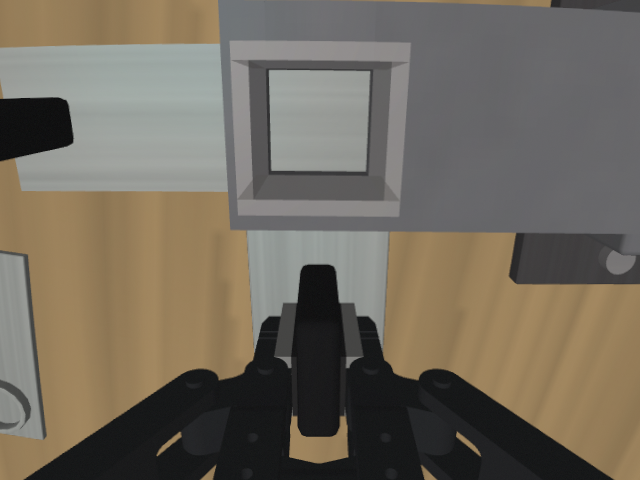

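Run:
```python
from cell import env,kin,camera,calibration,job
import cv2,numpy as np; from h import *
p=env.get_state()['tcp_pos']; a=np.deg2rad(7.7); d=np.array([np.sin(a),-np.cos(a),0])
env.movel(list(p+[0,0,.006]),0.04,rot=ori(7.7)); st(env,'lift')
env.movel(list(p+[0,0,.006]+d*0.11),0.06); st(env,'out')
c=calibration("wrist");im,dd=camera("wrist"); cv2.imwrite("pics/wrist6.png",im); np.savez("wrist6.npz",im=im,d=dd,**c)
im,_=camera("side"); cv2.imwrite("pics/side6.png",cv2.resize(im[120:280,220:420],(800,600),interpolation=2))
```

```text
lift 10.09 [0.5659 0.1509 0.0966] [-0.16  0.49 -3.46] 0.013
out 12.07 [0.5807 0.0424 0.0966] [ 0.11 -0.14 -3.15] 0.013
```

View pics/wrist6.png

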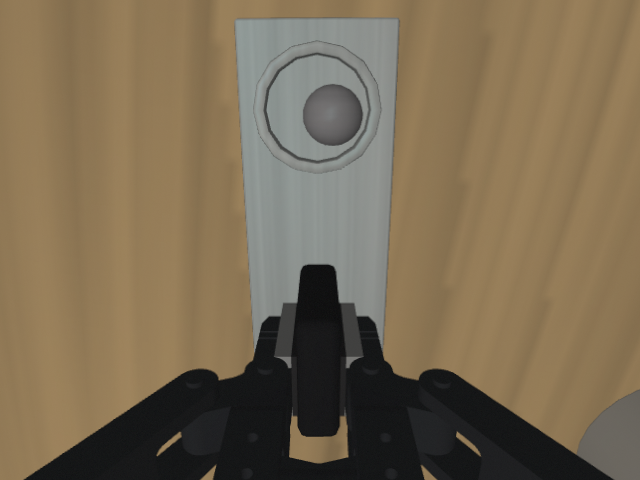

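View pics/side6.png

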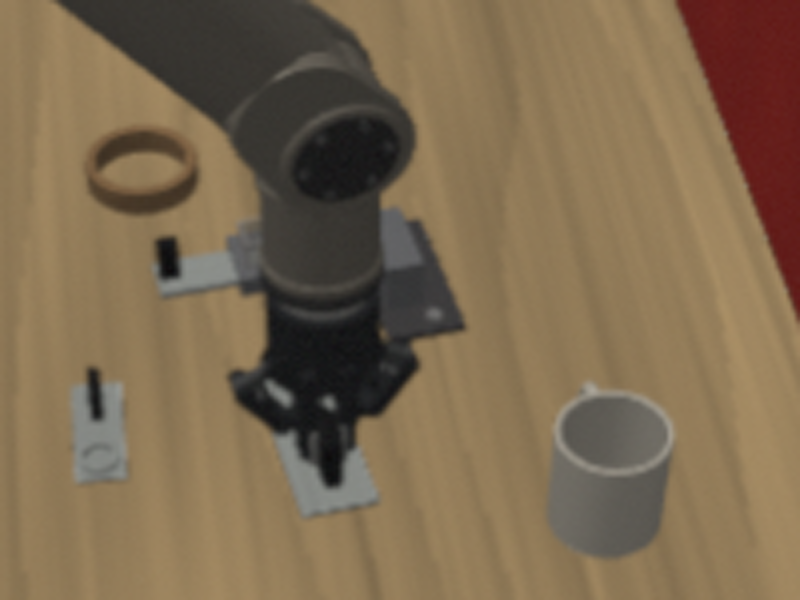

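The ball is in the pocket at (333,115). I'll refine the bore position from the saved depth images, then lift and carry.

Run:
```python
import numpy as np,cv2; from h import *
for n,b in (("side0",(270,310,330,365)),("scene0",(255,145,305,195))):
    c=np.load(n+".npz");D=c['d']
    q=np.array([dep(c,u,v,D) for v in range(b[1],b[3]) for u in range(b[0],b[2]) if D[v,u]>0])
    for z0,z1 in((.044,.056),(.004,.016)):
        t=q[(q[:,2]>z0)&(q[:,2]<z1)][:,:2].astype(np.float32)
        r=cv2.minEnclosingCircle(t) ; print(n,len(t),r,t.mean(0))
a=cv2.imread("pics/side0.png")[300:380,250:350];b=cv2.imread("pics/scene0.png")[140:220,240:340]
cv2.imwrite("pics/h.png",np.hstack([cv2.resize(a,(400,320),interpolation=2),cv2.resize(b,(400,320),interpolation=2)]))
```

```text
side0 338 ((0.5378998517990112, -0.26217523217201233), 0.034142524003982544) [ 0.53717124 -0.26441655]
side0 1045 ((0.5416977405548096, -0.25084757804870605), 0.10743937641382217) [ 0.5401891  -0.26393908]
scene0 244 ((0.5393804907798767, -0.26230254769325256), 0.03511391207575798) [ 0.53912175 -0.26106456]
scene0 602 ((0.531118631362915, -0.27862653136253357), 0.11096925288438797) [ 0.55388117 -0.27509758]
```

View pics/h.png

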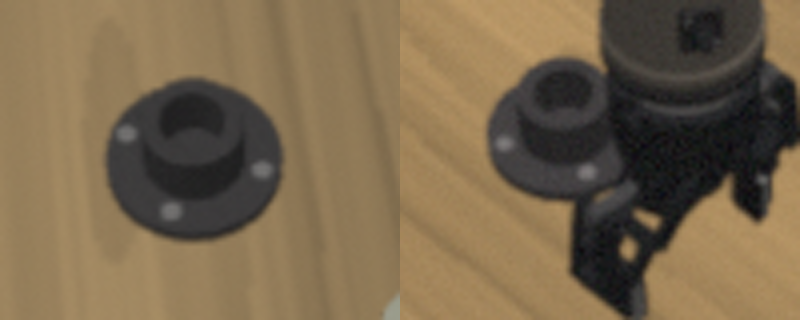

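Run:
```python
from cell import env,kin,camera,calibration,job
import cv2,numpy as np; from h import *
c=np.load("wrist6.npz"); pk=onz(c,318,107,.018); print('pocket',pk)
p=env.get_state()['tcp_pos']; off=pk-p; print(off)
t=np.array([.538,-.262])-off[:2]; print(t)
assert np.hypot(*(t-[.5487,-.3413]))<.01
env.movel([p[0],p[1],0.2256],0.06); st(env,'up')
env.dwell(.2)
env.movel([t[0],t[1],0.2256],0.10); env.dwell(.5); st(env,'there')
c=calibration("wrist");im,dd=camera("wrist"); cv2.imwrite("pics/wrist7.png",im); np.savez("wrist7.npz",im=im,d=dd,**c)
for n in("side","scene"):
    c=calibration(n);im,dd=camera(n); cv2.imwrite(f"pics/{n}7.png",im);np.savez(n+"7.npz",im=im,d=dd,**c)
```

```text
pocket [0.56996325 0.121542   0.018     ]
[-0.0107443   0.07922557 -0.07862322]
[ 0.5487443  -0.34122557]
up 14.47 [0.5806 0.0423 0.2253] [-0.55  0.18 -2.51] 0.0133
there 19.18 [ 0.5488 -0.3412  0.2256] [-1.21 -0.33 -2.44] 0.0128
```

View pics/wrist7.png

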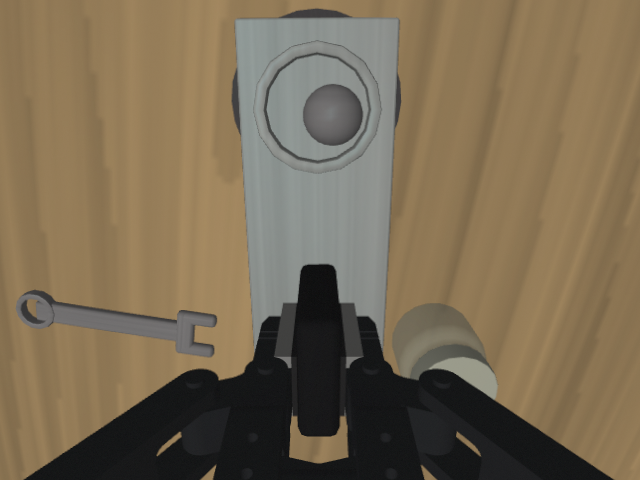

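View pics/side7.png

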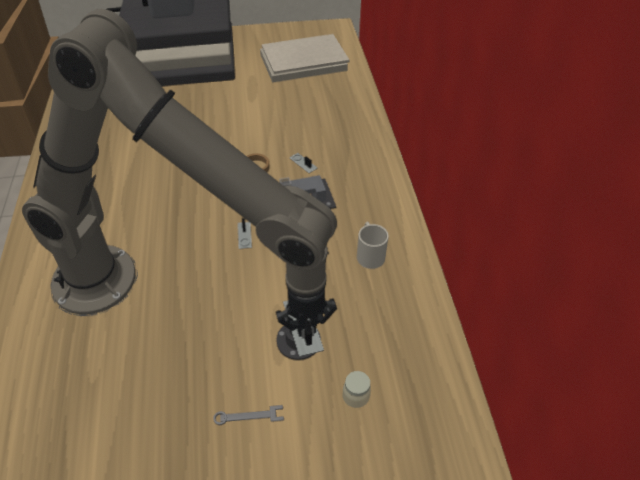

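View pics/scene7.png

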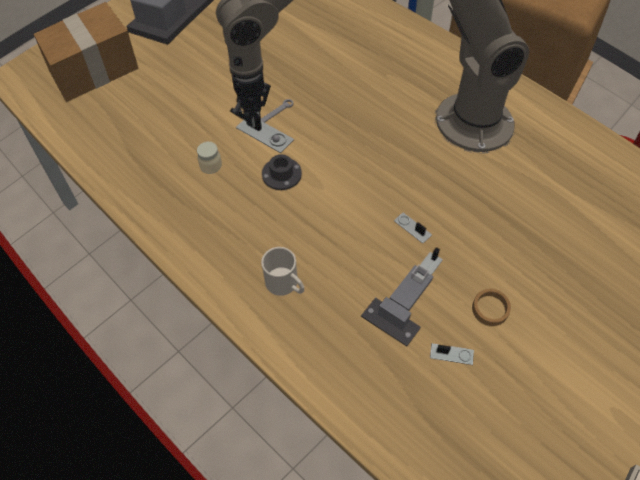

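The ball is in the pocket, the flange shows evenly on both sides of the tray in the wrist view, and the slide is home in the scene view. One numeric check remains.

Run:
```python
import numpy as np,cv2; from h import *
c=np.load("scene7.npz");D=c['d']
q=np.array([dep(c,u,v,D) for v in range(145,195) for u in range(255,305) if D[v,u]>0])
t=q[(q[:,2]>.044)&(q[:,2]<.056)][:,:2].astype(np.float32); print('hub',cv2.minEnclosingCircle(t))
w=np.load("wrist7.npz");D=w['d']
print('pocket',onz(w,318,107,.147))
g=[dep(w,u,v,D) for v in(35,190,220,250) for u in (262,290,345,372)]; g=np.array(g)
A=np.c_[g[:,:2],np.ones(len(g))]; k=np.linalg.lstsq(A,g[:,2],rcond=None)[0]; print('slopes',k[:2],'z',g[:,2].mean(),'resid',np.abs(A@k-g[:,2]).max())
```

```text
hub ((0.5368255376815796, -0.2630658447742462), 0.03600906953215599)
pocket [ 0.53804971 -0.26212615  0.147     ]
slopes [ 0.00246035 -0.01108437] z 0.14006232038416883 resid 0.001490062354216365
```

Pocket and bore agree within about 2 mm, and the tray is level to about 0.7°. Handing in.

Run:
```python
from cell import env,job
from h import *
s=st(env); print(abs(s['joint_velocities']).max()); job.job_done(); st(env)
```

```text
19.32 [ 0.5488 -0.3412  0.2256] [ 0.07  0.24 -3.01] 0.0128
0.0011434540059824007
the job is handed in; nothing more can be done
the job is handed in; nothing more can be done
```

The job is handed in, with the tray held still over the housing's bore and the ball in its pocket; the hand-in reports no verdict.

I pulled the slide about 39 mm by the arm's own reading and held it just over half a second. The ball dropped into the tray and the slide went home. I then gripped the tray by its handle, drew it out 110 mm at 6 mm lift, raised it and carried it over. The robot clock stood at about 19 s at hand-in.

My last checks:
- **Position:** the pocket is within about 2 mm of the bore axis, by the wrist camera's pocket position and the scene camera's hub position. The tray's underside is about 135 mm above the bench, so the pocket is about 10 cm above the housing's top.
- **Level and still:** the tray is tilted about 0.7°, and the arm was at rest.
- **Ball:** it sits slightly off-centre in the pocket but inside the rim.
- **Surroundings:** the slide is home in the scene picture. The mug, tape roll, wrench and jar look unmoved.

No check failed. The black line at the feeder's mouth was only partly visible, so the pull distance rests on the arm's reading and on the ball having dropped. The first estimates of the bore from pixels differed by about 8 mm between the two cameras. I used the depth readings instead, which agreed within about 2 mm.

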